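# Fit the amber filter glass to the microscope lamp

### The arm

A 6-joint arm with a two-finger parallel gripper is mounted at the origin on the work surface. World frame = base frame: x ahead of the robot, y to its left, z up, the work surface at z = 0. Lengths are in m, angles in degrees, forces in N, time in s.
With the tool pointing down it reaches from about 0.3 to 1 m from the base axis. Payload 5.1 kg.
Tool frame: the origin (TCP) lies between the finger pads; the fingertips stand 11 mm ahead of it and the grasp point (between the pads) lies 8 mm behind it; z points along the fingers, y is the line along which they close (so a half turn about z gives the same grasp; the last joint's range is limited). The gripper opens to 95 mm and grips with 3 to 60 N. Pads are 20 mm wide; open, the fingers measure 119 mm over their backs; the gripper's body (75 mm by 180 mm) begins 59 mm behind the grasp point.
Start: joints at [65.798, 7.093, 94.555, -0, 78.352, -4.733], TCP at [0.217, 0.613, 0.193] pointing down, gripper open.
Joint ranges: [-149.61, 149.61], [-58.7, 133.49], [1.44, 155.28], [-77.14, 257.14], [18.33, 153.61], [-166.67, 166.67]. Speed limits (degrees/s): [147.25, 147.25, 180, 180, 180, 180].

### API

Orientations are given as [roll, pitch, yaw] about the fixed x, y, z axes, in that order (R = Rz(yaw) Ry(pitch) Rx(roll)).
In Python, from station import * gives the robot as it stands.
- The arm moves only by the shell command python3 -m inch 'ROWS' [OPENING]. ROWS is JSON, a list of rows, each a list of 2 entries, a list of its own where there are three numbers: the shift along the tool's x, y, z in mm, then the turn, a rotation vector about the tool's x, y, z in rad. In form: [[[x, y, z], [wx, wy, wz]], ...]. A call has 1 to 12 rows; each row shifts and turns the commanded pose from where the row before left it, along the tool's axes as they then stand; what a row does not reach is not made up. A row lasts 1/12 s, in which the tool goes at most 41.7 mm and 7.16 degrees, less where a joint would pass 70% of its speed; a pose out of reach is approached as far as the arm can. A call is refused whole if a number of a shift passes 41.7 or a number of a turn 0.125, either way. A call with a gripper value outside its range is refused whole. OPENING is the opening, from 0 (shut) to 1 (fully open), set as the call begins (- or left out, the last holds). The fingers move at their own pace and stop on an object; the grip force is fixed at half the most. Time passes only in rows, so rows that do not move let the fingers close. It gives the time, the measured TCP pose, the force, the opening and the grip force at its end, in the units of the state.
- observe(): the state, without advancing time (a new reading comes with each control period).
- snapshot(name): name is "scene" or "top"; returns a dict with "img" (480x640x3 uint8, red, green, blue), "fovy" (degrees; the focal length in pixels is half the picture's height over the tangent of half this angle, whatever the lens; pixels are square), "cx", "cy" (the principal point, pixels), "pose" (4x4, takes a point from camera to world coordinates). Camera axes: x right, y down, z forward; pixel columns grow to the right and rows downward; lengths in m; the calibration is good to about 2 mm. A picture is of the moment at which its call begins. There is no depth.
- finish_job(): hands the job in; it is judged then, once.
The state is a dict: "time_s": time; "joint_positions": joint angles; "qd": joint speeds; "joint_efforts": joint torques, N m; "ee_pos": TCP position; "ee_rot": TCP orientation; "wrist_force": force on the tool from outside, world axes, zero at the start; "ft_torque": the same for the moment, N m; "opening": finger opening in m; "grasp_force": force on a finger pad.
Only numpy, scipy, OpenCV 4.12 (cv2) and the standard library are available. Lean on these libraries where they do the work, as an engineer would, in place of code of your own. Each camera call takes 0.05 s, during which the arm holds its last target. There are 200 camera calls.

### The job

Take the amber filter glass from the rack, lay it in the filter seat on top of the microscope lamp, and press it down gently until it sits level and fully home on the seat's shoulders. The glass is brittle: grip it lightly, do not drop it and do not press harder than it needs. Leave the green filter and the other things on the bench where they are.

Things in the scene. Friction and masses are not known exactly. Their poses are not given: they have to be found in the camera images.
- amber_filter: Amber glass plate to be fitted: 90 (its x) x 56 (its y) x 6 mm, about 76 g; origin at the centre of its underside, z up. Lies across one of the rack's two pedestals, overhanging it 11 mm on each long side: grip from above across the 56 mm. Brittle: cracks at 70 N summed over both finger pads (35 N squeeze on each), or at 40 N between glass and lamp.
- green_filter: Green glass filter, same size and origin as the amber one, on the rack's other pedestal. Leave it there.
- rack: Fixed filter rack: grey base 100 (x) x 250 (y) x 8 mm with two pedestals at y = -62.5 and +62.5 mm, each 70 (x) x 34 (y) mm, their white tops 30 mm above the bench. Origin at the centre of its underside.
- lamp: Fixed lamp house: grey box 150 (x) x 160 (y) mm, flat top 50 mm above the bench. Origin at the centre of its underside, z up. The dark steel seat on top takes the 90 mm length along the lamp's x with 3 mm play all round. Its end walls and corner walls reach 78 mm above the bench; the middle 66 mm of both long sides is open for fingers.
- seat (a point): Seat centre at the height of its hard shoulders (66 mm above the bench), axes as the lamp's. A seated filter has its origin here. Two red bars at x = -33 and +33 mm (12 x 44 mm) stand unevenly 4 to 6 mm higher, so a filter just laid in stands proud. Each gives way at about 3 N and stays where pushed; 7 to 12 N on the middle of the glass sinks both fully.
- beaker: Bystander: glass beaker, 70 mm wide, 90 mm tall. Origin at the underside's centre. Leave it alone.
- oil_jar: Bystander: small amber jar, 40 mm wide, 60 mm tall. Origin at the underside's centre. Leave it alone.
- wash_bottle: Bystander: white bottle with red cap, 60 mm wide, 130 mm tall. Origin at the underside's centre. Leave it alone.
- brush: Bystander: brush 170 mm long lying on the bench along its x. Origin at the underside's centre. Leave it alone.
- dish: Bystander: covered glass dish, 94 mm wide, 18 mm tall. Origin at the underside's centre. Leave it alone.
- slide_box: Bystander: blue slide box 92 (x) x 172 (y) x 34 mm. Origin at the underside's centre. Leave it alone.
- blower: Bystander: black rubber blower standing on end, 48 mm wide, 90 mm tall. Origin at the underside's centre. Leave it alone.
Things that resemble listed ones, but are neither listed nor needed, are in the scene too. What is meant by the amber_filter is not pink or red, and is the larger of those in its own colour.

How it is judged (in metres and radians):
At the end, for the whole second after the job is handed in: The amber filter lies at rest and released in the lamp's seat, its centre within 6.5 mm of the seat's centre, lengthwise along the seat (within 0.15 rad), its underside within 1.5 mm of the shoulders and level within 0.03 rad (horizontal distance between amber_filter and seat below 0.0065 m and z of amber_filter in the frame of seat between -0.002 and 0.0015 m and angle between amber_filter's own z axis and vertical below 0.03 rad and angle between the x axis of amber_filter and the x axis of lamp, either way round below 0.15 rad and linear speed of amber_filter below 0.01 m/s); the robot touches nothing.
It fails at once if the amber glass is gripped or pushed with more than 70 N in total by the fingers (contact force between the fingers and amber_filter above 70 N).
It fails at once if the amber glass is pressed or knocked against the lamp with more than 40 N (contact force between amber_filter and lamp above 40 N).
It fails at once if the amber glass is dropped (falls untouched by the fingers at more than 0.35 m/s) (contact force between the fingers and amber_filter below 0.1 N and linear speed of amber_filter above 0.35 m/s).
It fails at once if the green filter is moved by more than 10 mm (distance of green_filter from where it was at the start of the episode above 0.01 m).
It fails at once if a bystander (beaker, jar, bottle, brush, dish, slide box or blower) is moved by more than 30 mm (distance of any of beaker, oil_jar, wash_bottle, brush, dish, slide_box, blower from where it was at the start of the episode above 0.03 m).
It also fails if it takes over 45 s, if anything falls off the work surface, if the arm or the gripper's body presses on something with over 40 N, if the wrist force passes 120 N, or if a joint passes its speed limit or range.

## Working session

There is one attempt and no reset: what is moved stays moved. The work goes in short steps, Python scripts to look and compute and a shell command to move; the robot and the scene stay as the last step left them, time stands still between calls to the robot, and variables do not carry over. Pictures are saved under pics/ and viewed, at most 10 in all, crops included, and the job is handed in when it is done.

```bash
mkdir -p pics; ls; python3 - <<'E'
from station import *
import cv2
print(observe())
for n in("top","scene"):
    s=snapshot(n);cv2.imwrite(f"pics/{n}0.png",s["img"][:,:,::-1]);print(n,s["fovy"],s["cx"],s["cy"],s["pose"].tolist() if hasattr(s["pose"],'tolist') else s["pose"], [k for k in s])
E
```

```text
pics
{'time_s': 0.0, 'joint_positions': array([ 6.58001332e+01,  7.13192618e+00,  9.46334235e+01, -1.47802316e-03,
        7.83516697e+01, -4.73174605e+00]), 'qd': array([-0.01773283, -0.02258724,  0.08325914, -0.02870714, -0.05733889,
        0.02133056]), 'joint_efforts': array([-1.23470039e-03, -4.17596090e+01, -3.59936357e+01,  7.74784433e-02,
        4.91026312e-02, -1.87845244e-04]), 'ee_pos': array([0.21637777, 0.61220298, 0.19211162]), 'ee_rot': array([-1.79883260e+02, -8.21096714e-03,  1.60532171e+02]), 'wrist_force': array([-0.3982558 , -1.43513394, -0.71892889]), 'ft_torque': array([ 0.00383942, -0.00929213,  0.01164621]), 'grasp_force': 0.0, 'opening': 0.0948673549742666}
top 47.87816828249043 321.0526473469026 243.54758301574861 [[-0.006547259769160129, -0.9901291659968311, 0.1400048857430871, 0.3841038090930757], [-0.9999746246478832, 0.006875861563684863, 0.0018634881492746976, -0.01277046062040761], [-0.0028077481796953013, -0.1399891323288232, -0.9901490591723969, 1.2398551671652682], [0.0, 0.0, 0.0, 1.0]] ['img', 'fovy', 'cx', 'cy', 'pose']
scene 48.93407946241123 314.4673166141861 230.8014360830138 [[0.30398769489727184, 0.6861596039333447, -0.6608906712014313, 1.3631574431217583], [0.9525259009128183, -0.2065987001419309, 0.22363225435944634, -0.2777430169127295], [0.01690826547185481, -0.6974969354984292, -0.7163882575315101, 0.9431178051195037], [0.0, 0.0, 0.0, 1.0]] ['img', 'fovy', 'cx', 'cy', 'pose']
```

View pics/top0.png

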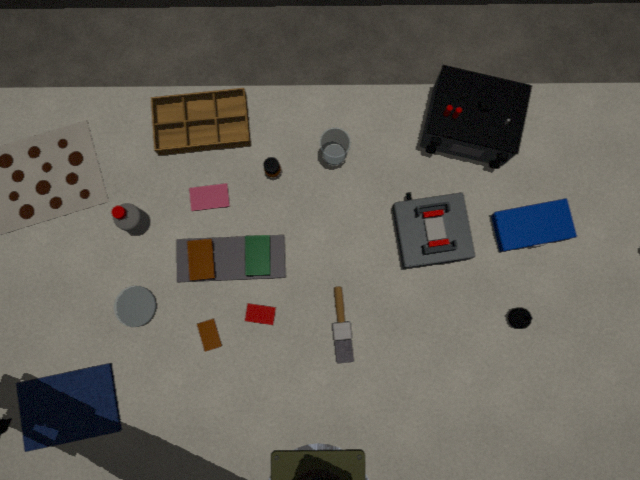

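View pics/scene0.png

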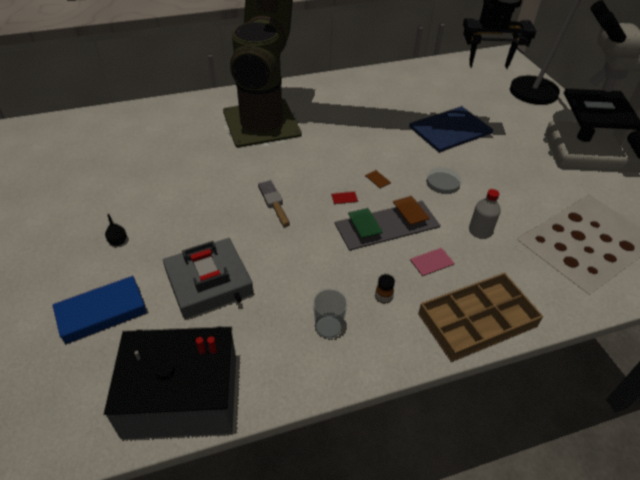

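Candidates in the top picture are the amber plate on the rack at (201,259), the smaller amber plate on the bench at (209,335), the pink one at (210,197) and the red one at (260,314). The rack plate fits: it is amber, the larger of the two ambers, and lies on a pedestal. The lamp seat is at about (436,229), with red bars at (433,213) and (439,243). I'll confirm with a crop and measure.

```bash
cat > h.py <<'E'
from station import *
import numpy as np, cv2
def cam(s):
    f=240/np.tan(np.radians(s["fovy"]/2)); return np.array([[f,0,s["cx"]],[0,f,s["cy"]],[0,0,1]]),np.array(s["pose"])
def unproj(s,uv,z):
    K,P=cam(s); d=(P[:3,:3]@np.linalg.inv(K)@np.c_[np.atleast_2d(uv),np.ones(len(np.atleast_2d(uv)))].T).T
    return P[:3,3]+d*((z-P[2,3])/d[:,2])[:,None]
def proj(s,X):
    K,P=cam(s); q=(K@P[:3,:3].T@(np.atleast_2d(X)-P[:3,3]).T).T; return q[:,:2]/q[:,2:]
def blobs(s,h,box,smin=120,vmin=40,up=4):
    x0,y0,x1,y1=box; im=cv2.resize(s["img"][y0:y1,x0:x1],None,fx=up,fy=up,interpolation=cv2.INTER_CUBIC)
    m=cv2.inRange(cv2.cvtColor(im,cv2.COLOR_RGB2HSV),(h[0],smin,vmin),(h[1],255,255))
    out=[]
    for c in sorted(cv2.findContours(m,0,2)[0],key=cv2.contourArea)[::-1][:3]:
        M=cv2.moments(c)
        if M["m00"]<100: continue
        r=cv2.boxPoints(cv2.minAreaRect(c)); t=lambda p:(np.array(p)+.5)/up-.5+[x0,y0]
        out.append((t([M["m10"]/M["m00"],M["m01"]/M["m00"]]),t(r),M["m00"]/up**2))
    return out
E
python3 - <<'E'
from h import *
np.set_printoptions(precision=4,suppress=True)
S={n:snapshot(n) for n in("top","scene")}
s=S["top"]
def show(n,c,r,a,z):
    w=unproj(s,r,z);e=[w[1]-w[0],w[2]-w[1]];L=[np.linalg.norm(x) for x in e];l=e[int(L[1]>L[0])]
    print(n,"px",c,"area",a,"ctr",unproj(s,c,z)[0],"rect ctr",w.mean(0),"LW",L,"yaw",np.degrees(np.arctan2(l[1],l[0]))%180)
for c,r,a in blobs(s,(5,20),(170,225,230,290)): show("amber",c,r,a,.036)
for c,r,a in blobs(s,(5,20),(190,310,230,360)): show("small",c,r,a,.003)
for c,r,a in blobs(s,(50,90),(230,225,290,290)): show("green",c,r,a,.036)
red=[]
im=s["img"]
for c,r,a in [b for lo in((0,8),) for b in blobs(s,lo,(410,195,460,260),150,90)]: show("bar",c,r,a,.071);red.append(c)
a=cv2.resize(im[220:300,165:295],None,fx=4,fy=4,interpolation=2);b=cv2.resize(im[180:280,385:485],None,fx=5,fy=5,interpolation=2)
H=np.zeros((500,1025,3),np.uint8);H[:320,:520]=a;H[:,525:]=b
H=cv2.convertScaleAbs(H,alpha=1.5);H=cv2.resize(H,(800,390));cv2.imwrite("pics/crop1.png",H[:,:,::-1])
E
```

```text
amber px [200.4843 259.2919] area 995.96875 ctr [0.5206 0.2599 0.036 ] rect ctr [0.521  0.2601 0.036 ] LW [np.float64(0.05811833640844256), np.float64(0.09165791460589744)] yaw 5.348965531118466
small px [208.8847 334.6275] area 490.90625 ctr [0.353  0.2442 0.003 ] rect ctr [0.3532 0.2444 0.003 ] LW [np.float64(0.040241438819478025), np.float64(0.06533315820114134)] yaw 18.04560446631544
green px [250.5607 242.0556] area 81.1875 ctr [0.5588 0.1481 0.036 ] rect ctr [0.5558 0.1464 0.036 ] LW [np.float64(0.02458970048039031), np.float64(0.032608724882893375)] yaw 5.288609538686728
green px [248.7265 261.9946] area 71.53125 ctr [0.5137 0.1517 0.036 ] rect ctr [0.5105 0.1496 0.036 ] LW [np.float64(0.016669336004706162), np.float64(0.05002545015646418)] yaw 1.9860577755400755
green px [248.7239 249.8288] area 20.625 ctr [0.5412 0.1521 0.036 ] rect ctr [0.5408 0.1514 0.036 ] LW [np.float64(0.014054175708844591), np.float64(0.013023623279379736)] yaw 89.60320593267818
bar px [438.5374 242.2066] area 99.6875 ctr [ 0.5506 -0.2671  0.071 ] rect ctr [ 0.5506 -0.2675  0.071 ] LW [np.float64(0.044825161256837436), np.float64(0.012462203906757134)] yaw 98.24417332918
bar px [433.2364 212.8575] area 95.90625 ctr [ 0.6159 -0.2578  0.071 ] rect ctr [ 0.6159 -0.258   0.071 ] LW [np.float64(0.044301308157871706), np.float64(0.012439252643727436)] yaw 98.85432620200699
```

View pics/crop1.png

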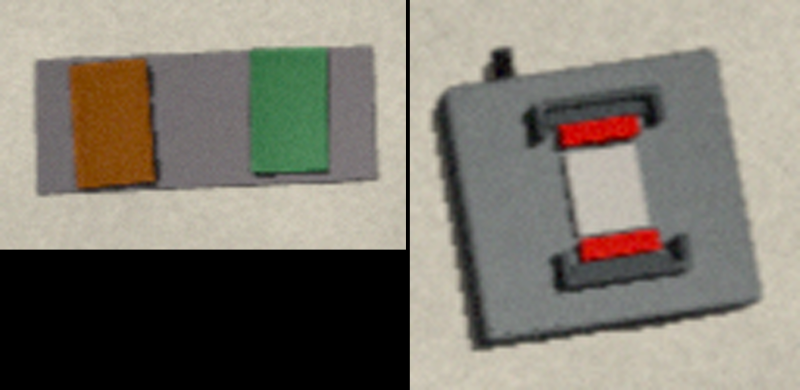

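The crop confirms it: the amber plate is on the rack's left pedestal with green to its right, and the seat's red bars are clear on the lamp. I'll start with the rotation towards the plate, and cross-check the positions with the scene camera.

```bash
python3 -m inch '[[[0,0,0],[0,0,-0.108]],[[0,0,0],[0,0,-0.108]],[[0,0,0],[0,0,-0.108]],[[0,0,0],[0,0,-0.108]]]' 1
cat >> h.py <<'E'
from scipy.spatial.transform import Rotation as Ro
def delta(target,yaw):
    o=observe();R=Ro.from_euler("xyz",o["ee_rot"],degrees=True);T=Ro.from_euler("xyz",[180,0,yaw],degrees=True)
    print("tcp",o["ee_pos"],o["ee_rot"],"F",o["wrist_force"],"shift mm (tool):",(R.inv().apply(np.array(target)-o["ee_pos"])*1e3).round(1),"turn",(R.inv()*T).as_rotvec().round(4))
E
python3 - <<'E'
from h import *
np.set_printoptions(precision=4,suppress=True)
s=snapshot("scene")
for n,b,hh,z in(("amber",(385,190,440,235),(5,20),.034),("bars",(180,235,235,295),(0,6),.070)):
    for c,r,a in blobs(s,hh,b,140,60): print(n,c,a,unproj(s,c,z)[0])
print(proj(s,[[.5208,.26,.036],[.5506,-.2671,.071],[.6159,-.2578,.071]]))
delta([.5208,.2600,.10],185.3)
E
```

```text
time_s: 0.53
ee_pos: [0.2166, 0.6126, 0.193]
ee_rot: [-180.0, -0.0, -174.4]
wrist_force: [-0.2, 0.1, 0.1]
opening: 0.0948
grasp_force: 0.0
amber [410.9337 209.511 ] 485.75 [0.5232 0.2612 0.034 ]
bars [200.3044 253.6026] 104.90625 [ 0.5519 -0.2678  0.07  ]
bars [209.6592 274.9612] 90.125 [ 0.6183 -0.2586  0.07  ]
[[410.1944 208.3905]
 [200.4706 252.8004]
 [209.7838 273.745 ]]
tcp [0.2166 0.6126 0.193 ] [-179.9637   -0.016  -174.2209] F [ 0.0969 -1.0952  0.1311] shift mm (tool): [-267.2 -381.4   93.2] turn [-0.0006 -0.0003  0.0084]
```

```bash
python3 -m inch '[[[-22.3,-31.8,7],[0,0,0.006]],[[-22.3,-31.8,7],[0,0,0]],[[-22.3,-31.8,7],[0,0,0]],[[-22.3,-31.8,7],[0,0,0]],[[-22.3,-31.8,7],[0,0,0]],[[-22.3,-31.8,7],[0,0,0]],[[-22.3,-31.8,7],[0,0,0]],[[-22.3,-31.8,7],[0,0,0]],[[-22.3,-31.8,7],[0,0,0]],[[-22.3,-31.8,7],[0,0,0]],[[-22.3,-31.8,7],[0,0,0]],[[0,0,0],[0,0,0]]]'
python3 - <<'E'
from h import *
delta([.5213,.2603,.032],185.3)
E
```

```text
time_s: 1.58
ee_pos: [0.4939, 0.2805, 0.1147]
ee_rot: [-179.8, -0.1, -175.5]
wrist_force: [-0.4, 0.1, -1.0]
opening: 0.0945
grasp_force: 0.0
tcp [0.49389843 0.28053489 0.11474968] [-1.79838367e+02 -5.21611003e-02 -1.75524928e+02] F [-0.39143471  0.11452035 -1.00624526] shift mm (tool): [-25.8 -22.1  82.8] turn [-0.0028 -0.0009 -0.0144]
```

```bash
python3 -m inch '[[[-13,-11,0],[0,0,-0.008]],[[-13,-11,0],[0,0,0]],[[0,0,10],[0,0,0]],[[0,0,10],[0,0,0]],[[0,0,10],[0,0,0]],[[0,0,10],[0,0,0]],[[0,0,0],[0,0,0]],[[0,0,0],[0,0,0]]]'
python3 - <<'E'
from h import *
s=snapshot("top");im=s["img"]
cv2.imwrite("pics/pre.png",cv2.resize(im[200:310,140:310],(800,518),interpolation=2)[:,:,::-1])
delta([.5213,.2603,.032],185.3);delta([.5213,.2603,.032],185.3)
E
```

```text
time_s: 2.25
ee_pos: [0.5178, 0.2662, 0.0748]
ee_rot: [-180.0, -0.2, -174.6]
wrist_force: [0.5, 0.3, -0.3]
opening: 0.0954
grasp_force: 0.0
tcp [0.51856785 0.26637782 0.07582467] [-1.79986961e+02 -5.64870607e-02 -1.74562721e+02] F [-0.21817321  0.39748015  0.55627935] shift mm (tool): [-2.2 -6.3 43.8] turn [-0.0002 -0.001   0.0024]
tcp [0.51856785 0.26637782 0.07582467] [-1.79986961e+02 -5.64870607e-02 -1.74562721e+02] F [-0.21817321  0.39748015  0.55627935] shift mm (tool): [-2.2 -6.3 43.8] turn [-0.0002 -0.001   0.0024]
```

```bash
python3 -m inch '[[[-2.2,-6.2,0],[0,0,0]],[[0,0,9],[0,0,0]],[[0,0,9],[0,0,0]],[[0,0,9],[0,0,0]],[[0,0,9],[0,0,0]],[[0,0,7],[0,0,0]],[[0,0,0],[0,0,0]],[[0,0,0],[0,0,0]],[[0,0,0],[0,0,0]]]'
python3 -c "
from h import *
delta([.5213,.2603,.032],185.3)"
```

```text
time_s: 3.05
ee_pos: [0.5222, 0.2602, 0.0335]
ee_rot: [180.0, 0.0, -174.6]
wrist_force: [0.5, 0.8, -0.2]
opening: 0.0949
grasp_force: 0.0
tcp [0.52220749 0.26016963 0.0334917 ] [ 1.79993933e+02  1.62540491e-02 -1.74603733e+02] F [ 0.49087729  0.77972822 -0.2042018 ] shift mm (tool): [0.9 0.2 1.5] turn [0.0001 0.0003 0.0017]
```

Now close in stages, so I can see how the force behaves.

```bash
python3 -m inch '[[[-0.5,0,1.5],[0,0,0]],[[0,0,0],[0,0,0]],[[0,0,0],[0,0,0]],[[0,0,0],[0,0,0]],[[0,0,0],[0,0,0]],[[0,0,0],[0,0,0]]]' 0.62
python3 -m inch '[[[0,0,0],[0,0,0]],[[0,0,0],[0,0,0]],[[0,0,0],[0,0,0]],[[0,0,0],[0,0,0]],[[0,0,0],[0,0,0]],[[0,0,0],[0,0,0]]]' 0.58
```

```text
time_s: 3.55
ee_pos: [0.5226, 0.2601, 0.032]
ee_rot: [180.0, 0.0, -174.6]
wrist_force: [-0.5, 0.9, -0.1]
opening: 0.0618
grasp_force: 0.0
time_s: 4.05
ee_pos: [0.5225, 0.2601, 0.0319]
ee_rot: [-180.0, 0.0, -174.6]
wrist_force: [-0.6, -1.4, 0.3]
opening: 0.0551
grasp_force: 0.0
```

```bash
python3 -m inch '[[[0,0,0],[0,0,0]],[[0,0,0],[0,0,0]],[[0,0,0],[0,0,0]],[[0,0,0],[0,0,0]]]' 0.57
python3 -m inch '[[[0,0,0],[0,0,0]],[[0,0,0],[0,0,0]],[[0,0,0],[0,0,0]],[[0,0,0],[0,0,0]]]' 0.54
```

```text
time_s: 4.38
ee_pos: [0.5225, 0.2601, 0.0318]
ee_rot: [-180.0, -0.0, -174.6]
wrist_force: [0.1, -0.5, -0.3]
opening: 0.0542
grasp_force: 0.0
time_s: 4.72
ee_pos: [0.5225, 0.2601, 0.0318]
ee_rot: [180.0, -0.0, -174.6]
wrist_force: [0.4, 0.8, 0.2]
opening: 0.0513
grasp_force: 0.0
```

```bash
python3 - <<'E'
from h import *
print({k:v for k,v in observe().items() if k in("opening","grasp_force","ee_pos")})
a=snapshot("top")["img"][215:305,140:260];b=snapshot("scene")["img"][150:250,350:483]
im=np.hstack([cv2.resize(a,(400,300),interpolation=2),cv2.resize(b,(400,300),interpolation=2)])
cv2.imwrite("pics/grip.png",cv2.convertScaleAbs(im,alpha=1.6)[:,:,::-1])
E
```

```text
{'ee_pos': array([0.52247663, 0.26009867, 0.03182704]), 'grasp_force': 0.0, 'opening': 0.05126287672303108}
```

View pics/grip.png

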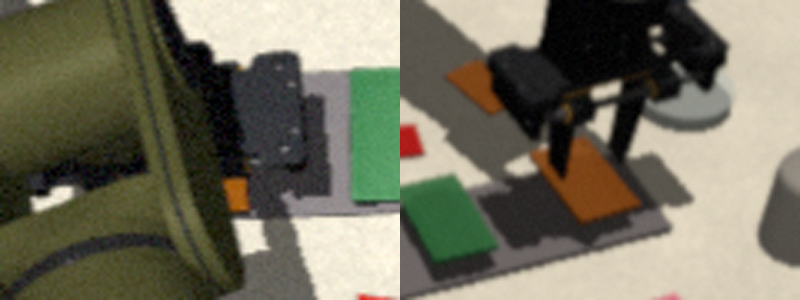

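```bash
python3 - <<'E'
from h import *
s=snapshot("scene");o=observe();print(o["ee_pos"],o["joint_positions"].round(2),o["wrist_force"],o["opening"])
p=o["ee_pos"];psi=np.radians(o["ee_rot"][2]);y=np.array([np.sin(psi),-np.cos(psi),0]);u=s["img"][165:240,360:460]
k=8;u=cv2.convertScaleAbs(cv2.resize(u,None,fx=k,fy=k,interpolation=2),alpha=1.8)
for sg in(-1,1):
    for dz,col in((-.011,(255,0,255)),(0,(0,255,255)),(.02,(255,255,255))):
        q=proj(s,p+sg*o["opening"]/2*y+[0,0,dz])[0]
        cv2.circle(u,tuple(int(v) for v in ((q-[360,165]+.5)*k)),4,col,-1)
cv2.imwrite("pics/z2.png",u[:,:,::-1])
E
```

```text
[0.52247863 0.26009067 0.0318316 ] [ 21.19   7.67 110.44  -0.    61.89 -74.2 ] [ 0.12453439 -1.21706593 -0.5457995 ] 0.05143464578883895
```

View pics/z2.png

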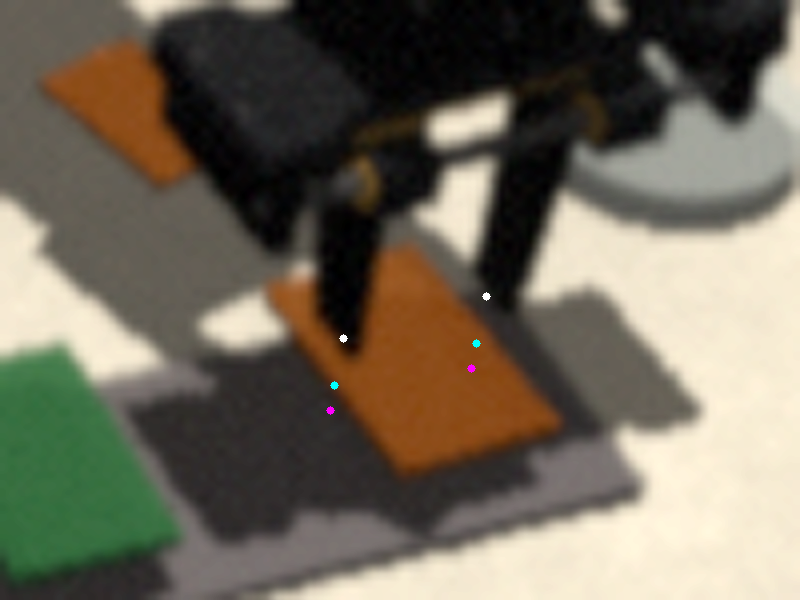

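The fingertips (pink marks are where they should be) really end near (350,350) and (505,310), well above the glass. The reported height and the real fingertips disagree, so I'll check against the first picture.

```bash
python3 - <<'E'
from h import *
np.set_printoptions(precision=1,suppress=True)
s=snapshot("scene")
for tag,p,psi,op in(("start",[.2166,.6126,.193],160.53,.0949),("now",[.5225,.2601,.0318],185.4,.0513)):
    a=np.radians(psi);y=np.array([np.sin(a),-np.cos(a),0])
    for dz in(-.011,.01,.03): print(tag,dz,*[proj(s,np.array(p)+sg*(op/2+.006)*y+[0,0,dz])[0] for sg in(-1,1)])
im=cv2.imread("pics/scene0.png")
c=cv2.convertScaleAbs(cv2.resize(im[0:90,450:570],(800,600),interpolation=2),alpha=1.8)
cv2.imwrite("pics/st.png",c)
E
```

```text
start -0.011 [466.5  75.8] [504.2  77. ]
start 0.01 [468.2  69. ] [506.2  70.2]
start 0.03 [469.8  62.5] [508.2  63.6]
now -0.011 [398.7 216.5] [420.4 210. ]
now 0.01 [399.8 210.4] [421.7 203.9]
now 0.03 [400.9 204.5] [423. 198.]
```

View pics/st.png

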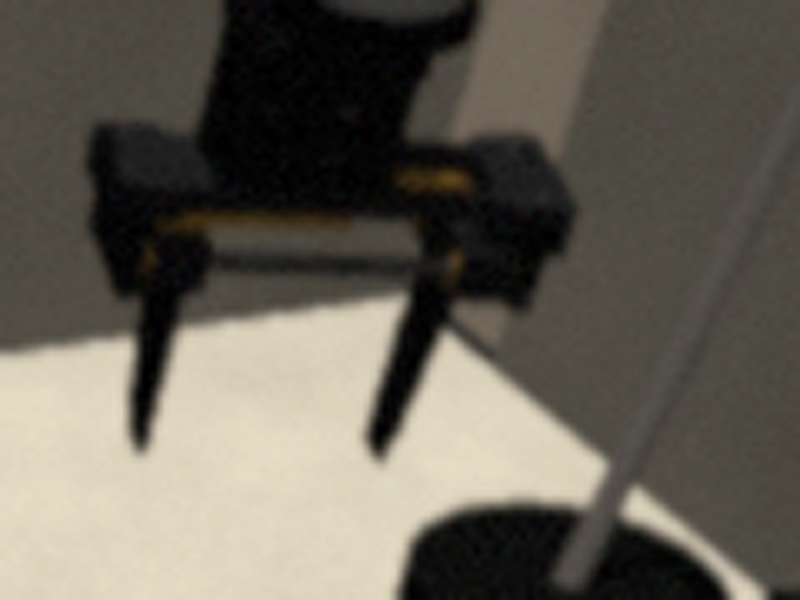

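```bash
python3 - <<'E'
from h import *
from scipy.optimize import least_squares
np.set_printoptions(precision=4,suppress=True)
T,S=snapshot("top"),snapshot("scene")
f=lambda X:np.r_[proj(T,X)[0]-[220.6,248],proj(S,X)[0]-[392.7,175.6]]
r=least_squares(f,[.52,.2,.13]);print("box",r.x,f(r.x))
# offset d of tips for assumed dz, from scene tip pixels now/start
now=(np.array([.5225,.2601,.0208]),np.array([[404,208.9],[423.,203.7]]).mean(0));st=(np.array([.2166,.6126,.182]),np.array([[471,67.5],[506.7,68.7]]).mean(0))
for dz in(0,.01,.015,.02,.025,.03):
    g=lambda d:np.r_[proj(S,now[0]+[d[0],d[1],dz])[0]-now[1],proj(S,st[0]+[d[0],d[1],dz])[0]-st[1]]
    q=least_squares(g,[0,0]);print(dz,q.x,g(q.x))
E
```

```text
box [0.5285 0.1911 0.1652] [-0.1171 -0.0426 -0.142   0.0183]
0 [-0.0259  0.0246] [ 0.5742 -1.6746 -0.6633  2.6711]
0.01 [-0.0148  0.0166] [ 0.1811 -1.1087 -0.2153  1.7336]
0.015 [-0.0093  0.0126] [-0.0184 -0.8229  0.0127  1.2557]
0.02 [-0.0038  0.0086] [-0.2199 -0.5353  0.2432  0.7716]
0.025 [0.0017 0.0046] [-0.4235 -0.2457  0.4765  0.2811]
0.03 [0.0072 0.0007] [-0.6291  0.0459  0.7125 -0.2158]
```

The triangulated hand agrees in x and y within about 4 mm, but it sits about 25 mm higher than reported. I'll open the fingers, go down beside the glass and feel for the fixed rack base to calibrate the height.

```bash
python3 -m inch '[[[0,0,0],[0,0,0]],[[0,0,0],[0,0,0]],[[0,0,0],[0,0,0]],[[0,0,0],[0,0,0]],[[0,0,0],[0,0,0]],[[0,0,0],[0,0,0]],[[0,0,0],[0,0,0]]]' 1
python3 -m inch '[[[0,0,5],[0,0,0]],[[0,0,5],[0,0,0]],[[0,0,5],[0,0,0]],[[0,0,5],[0,0,0]],[[0,0,0],[0,0,0]],[[0,0,0],[0,0,0]],[[0,0,0],[0,0,0]]]'
```

```text
time_s: 5.6
ee_pos: [0.5225, 0.2601, 0.0319]
ee_rot: [-180.0, 0.0, -174.6]
wrist_force: [-0.0, 1.2, 0.5]
opening: 0.0918
grasp_force: 0.0
time_s: 6.18
ee_pos: [0.5225, 0.2601, 0.0118]
ee_rot: [-180.0, -0.0, -174.6]
wrist_force: [0.6, 0.1, 0.4]
opening: 0.0949
grasp_force: 0.0
```

```bash
python3 - <<'E'
from h import *
s=snapshot("scene");o=observe();print(o["ee_pos"],o["wrist_force"])
u=s["img"][165:240,360:460]
cv2.imwrite("pics/z3.png",cv2.convertScaleAbs(cv2.resize(u,None,fx=8,fy=8,interpolation=2),alpha=1.8)[:,:,::-1])
E
```

```text
[0.52268834 0.26016316 0.01201993] [ 0.33680185 -0.16265567 -0.5066148 ]
```

View pics/z3.png

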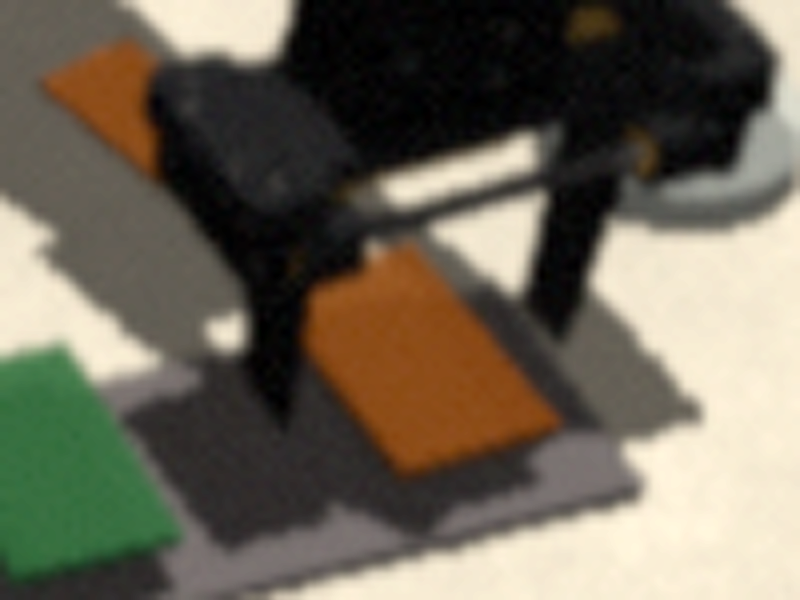

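The tips at (285,425) and (563,338) now straddle the glass. Feeling for the rack base.

```bash
python3 -m inch '[[[0,0,3],[0,0,0]],[[0,0,3],[0,0,0]],[[0,0,0],[0,0,0]]]'|egrep 'pos|wrist'
python3 -m inch '[[[0,0,2],[0,0,0]],[[0,0,2],[0,0,0]],[[0,0,0],[0,0,0]]]'|egrep 'pos|wrist'
```

```text
ee_pos: [0.522, 0.2599, 0.0052]
wrist_force: [-0.0, -0.4, 0.8]
ee_pos: [0.5221, 0.2599, 0.0013]
wrist_force: [-0.3, -0.2, -0.3]
```

```bash
for i in 1; do python3 -m inch '[[[0,0,2],[0,0,0]],[[0,0,0],[0,0,0]]]'|egrep 'pos|wrist'; done
python3 -m inch '[[[0,0,2],[0,0,0]],[[0,0,0],[0,0,0]]]'|egrep 'pos|wrist'
```

```text
ee_pos: [0.5223, 0.26, -0.0005]
wrist_force: [-0.2, 0.0, -0.3]
ee_pos: [0.5223, 0.26, -0.0025]
wrist_force: [-0.2, -0.5, -0.4]
```

```bash
python3 -m inch '[[[0,0,2],[0,0,0]],[[0,0,0],[0,0,0]]]'|egrep 'pos|wrist'
python3 -m inch '[[[0,0,1.5],[0,0,0]],[[0,0,0],[0,0,0]]]'|egrep 'pos|wrist'
```

```text
ee_pos: [0.5222, 0.26, -0.0045]
wrist_force: [-0.3, 0.2, 0.3]
ee_pos: [0.5223, 0.26, -0.0059]
wrist_force: [0.1, -0.1, -0.5]
```

```bash
python3 -m inch '[[[0,0,1.5],[0,0,0]],[[0,0,0],[0,0,0]]]'|egrep 'pos|wrist'
python3 -m inch '[[[0,0,1.5],[0,0,0]],[[0,0,0],[0,0,0]]]'|egrep 'pos|wrist'
```

```text
ee_pos: [0.5223, 0.26, -0.0074]
wrist_force: [0.7, 0.2, 0.1]
ee_pos: [0.5223, 0.26, -0.0089]
wrist_force: [-0.1, -0.3, 0.1]
```

```bash
python3 -m inch '[[[0,0,1.5],[0,0,0]],[[0,0,0],[0,0,0]]]'|egrep 'pos|wrist'
python3 -m inch '[[[0,0,1.5],[0,0,0]],[[0,0,0],[0,0,0]]]'|egrep 'pos|wrist'
```

```text
ee_pos: [0.5223, 0.26, -0.0104]
wrist_force: [0.0, 0.6, 0.2]
ee_pos: [0.5223, 0.26, -0.0119]
wrist_force: [0.3, 0.0, -0.4]
```

```bash
python3 -m inch '[[[0,0,1.5],[0,0,0]],[[0,0,0],[0,0,0]]]'|egrep 'pos|wrist'
python3 -m inch '[[[0,0,1.5],[0,0,0]],[[0,0,0],[0,0,0]]]'|egrep 'pos|wrist'
```

```text
ee_pos: [0.5227, 0.2602, -0.013]
wrist_force: [-0.4, 0.5, 2.0]
ee_pos: [0.5227, 0.2602, -0.0131]
wrist_force: [-4.5, -2.2, 9.9]
```

Contact is at a reported z of -0.0128, so the fingertips are really at reported z + 20.8 mm. Backing up so the tips are 10 mm below the glass underside, then closing in stages.

```bash
python3 -m inch '[[[0,0,-7],[0,0,0]],[[0,0,-6.5],[0,0,0]],[[0,0,0],[0,0,0]]]'|egrep 'pos|wrist'
python3 -m inch '[[[0,0,0],[0,0,0]],[[0,0,0],[0,0,0]],[[0,0,0],[0,0,0]],[[0,0,0],[0,0,0]],[[0,0,0],[0,0,0]],[[0,0,0],[0,0,0]],[[0,0,0],[0,0,0]]]' 0.62
python3 -m inch '[[[0,0,0],[0,0,0]],[[0,0,0],[0,0,0]],[[0,0,0],[0,0,0]],[[0,0,0],[0,0,0]],[[0,0,0],[0,0,0]]]' 0.585
```

```text
ee_pos: [0.5237, 0.2606, 0.0005]
wrist_force: [0.2, 1.5, -0.5]
time_s: 9.23
ee_pos: [0.5224, 0.26, -0.0014]
ee_rot: [-180.0, -0.0, -174.6]
wrist_force: [0.1, -0.3, -0.6]
opening: 0.06
grasp_force: 0.0
time_s: 9.65
ee_pos: [0.5224, 0.2601, -0.0013]
ee_rot: [-180.0, -0.0, -174.6]
wrist_force: [0.3, 0.2, -0.5]
opening: 0.0559
grasp_force: 14.6
```

Light grip of 14.6 N per pad. Lifting.

```bash
python3 -m inch '[[[0,0,-3],[0,0,0]],[[0,0,-6],[0,0,0]],[[0,0,-10],[0,0,0]],[[0,0,-15],[0,0,0]],[[0,0,-20],[0,0,0]],[[0,0,-20],[0,0,0]],[[0,0,-15],[0,0,0]],[[0,0,-8],[0,0,0]],[[0,0,-3],[0,0,0]],[[0,0,0],[0,0,-0.049]],[[0,0,0],[0,0,0]],[[0,0,0],[0,0,0]]]'
python3 - <<'E'
from h import *
s=snapshot("scene")
print([(c.round(1),a) for c,r,a in blobs(s,(5,20),(370,120,450,235),140,50)])
delta([.5846,-.2634,.10],188.2)
E
```

```text
time_s: 10.65
ee_pos: [0.5219, 0.2598, 0.098]
ee_rot: [-180.0, -0.1, -171.9]
wrist_force: [-0.3, 0.1, -0.8]
opening: 0.0556
grasp_force: 14.7
[(array([420.1, 181.6]), 391.65625), (array([378.5, 178.9]), 210.65625)]
tcp [0.52185541 0.25982803 0.09788954] [-1.79977020e+02 -9.74464046e-02 -1.71854734e+02] F [ 0.66676918 -0.18595423  0.65763188] shift mm (tool): [  12.  -526.8   -1.9] turn [-0.0004 -0.0017 -0.001 ]
```

```bash
python3 -m inch '[[[0,-10,0],[0,0,0]],[[0,-20,0],[0,0,0]],[[0,-30,0],[0,0,0]],[[1,-38,0],[0,0,0]],[[1,-38,0],[0,0,0]],[[1,-38,0],[0,0,0]],[[1,-38,0],[0,0,0]],[[1,-38,0],[0,0,0]],[[1,-38,0],[0,0,0]],[[1,-38,0],[0,0,0]],[[1,-38,0],[0,0,0]],[[1,-38,0],[0,0,0]]]'|egrep 'pos|grasp'
python3 -m inch '[[[1,-38,0],[0,0,0]],[[1,-36,0],[0,0,0]],[[1,-26,0],[0,0,0]],[[0,-15,0],[0,0,0]],[[0,-8,0],[0,0,0]],[[0,0,0],[0,0,0]],[[0,0,0],[0,0,0]],[[0,0,0],[0,0,0]],[[0,0,0],[0,0,0]]]'
python3 - <<'E'
from h import *
delta([.5846,-.2634,.10],188.2)
for n in("scene","top"):
    s=snapshot(n);np.save(n+".npy",s,allow_pickle=True);print(n,[(c.round(1),a) for c,r,a in blobs(s,(5,20),(150,180,260,300) if n=="scene" else (380,170,490,290),140,50)])
s=np.load("scene.npy",allow_pickle=True).item()
cv2.imwrite("pics/hov.png",cv2.convertScaleAbs(cv2.resize(s["img"][205:295,155:275],(800,600),interpolation=2),alpha=1.7)[:,:,::-1])
E
```

```text
ee_pos: [0.5702, -0.1415, 0.0985]
grasp_force: 14.7
time_s: 12.45
ee_pos: [0.5856, -0.2596, 0.0988]
ee_rot: [180.0, -0.0, -171.7]
wrist_force: [-0.6, 0.8, -1.0]
opening: 0.056
grasp_force: 14.7
tcp [ 0.58555282 -0.25964966  0.09878668] [ 1.79972035e+02 -1.25353044e-02 -1.71693605e+02] F [-0.62306091  0.76129222 -1.00304532] shift mm (tool): [ 1.5 -3.6 -1.2] turn [ 0.0005 -0.0002  0.0019]
scene [(array([203.3, 244.5]), 826.15625)]
top []
```

View pics/hov.png

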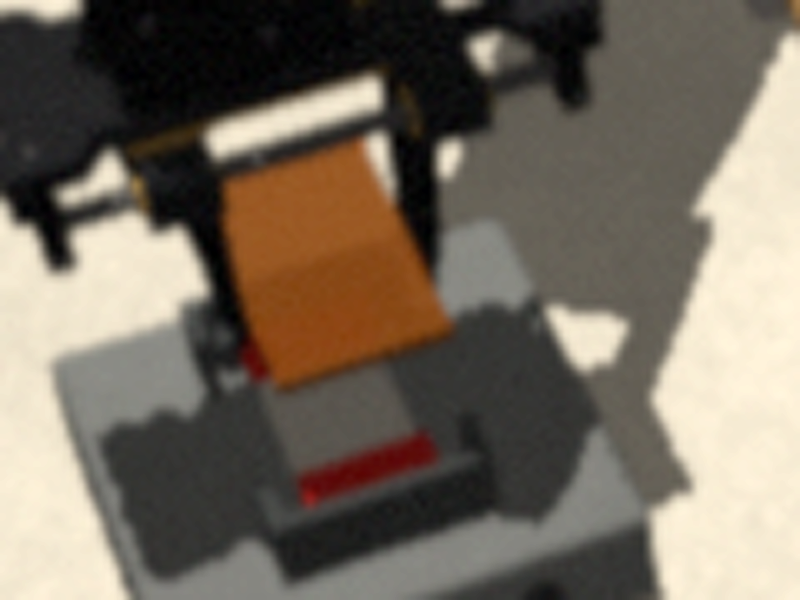

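The glass hangs level in the hand over the lamp. Its near corners are at crop (283,388) and (452,327) and its far right corner is at (362,140). I'll fit its pose in this camera and compare it with the seat.

```bash
python3 - <<'E'
from h import *
from scipy.optimize import least_squares,minimize
np.set_printoptions(precision=4,suppress=True)
s=np.load("scene.npy",allow_pickle=True).item()
x0,y0,x1,y1=155,205,275,295;up=6
im=cv2.resize(s["img"][y0:y1,x0:x1],None,fx=up,fy=up,interpolation=2)
m=cv2.inRange(cv2.cvtColor(im,cv2.COLOR_RGB2HSV),(7,130,50),(22,255,255))
c=max(cv2.findContours(m,0,2)[0],key=cv2.contourArea);M=np.zeros(m.shape,np.uint8);cv2.drawContours(M,[c],-1,1,-1)
box=np.array([[a*.045,b*.028,z] for a in(-1,1) for b in(-1,1) for z in(0,.006)])
def render(p,z):
    R=Ro.from_euler("z",p[2]).as_matrix();q=(proj(s,box@R.T+[p[0],p[1],z])-[x0,y0]+.5)*up-.5
    o=np.zeros(m.shape,np.uint8);cv2.fillConvexPoly(o,np.round(cv2.convexHull((q).astype(np.float32))*16).astype(int),1,cv2.LINE_8,4);return o
for z in(.124,.127,.130,.133):
    f=lambda v:np.count_nonzero(render(v*[.001,.001,.01],z)!=M)/up**2
    r=min((minimize(f,[583+a,-262+b,14.5],method="Nelder-Mead",options=dict(initial_simplex=np.array([583+a,-262+b,14.5])+np.array([[0,0,0],[5,0,0],[0,5,0],[0,0,4]]))) for a in(-4,4) for b in(-4,4)),key=lambda r:r.fun);print(z,r.x[:2],np.degrees(r.x[2]*.01),"mismatch px",r.fun,M.sum()/up**2)
print("predicted from robot:",observe()["ee_pos"])
E
```

```text
0.124 [ 577.7881 -258.6555] 6.473603470448668 mismatch px 78.80555555555556 840.9444444444445
0.127 [ 580.8842 -258.704 ] 6.146184077560643 mismatch px 83.58333333333333 840.9444444444445
0.13 [ 583.339 -258.805] 6.337832472696756 mismatch px 88.27777777777777 840.9444444444445
0.133 [ 585.9289 -258.9857] 6.199192836992352 mismatch px 95.19444444444444 840.9444444444445
predicted from robot: [ 0.5856 -0.26    0.0989]
```

```bash
python3 -m inch '[[[0,-2,5],[0,0,0]],[[0,-1.9,9],[0,0,0]],[[0,0,9],[0,0,0]],[[0,0,9],[0,0,0]],[[0,0,7],[0,0,0]],[[0,0,4],[0,0,0]],[[0,0,0],[0,0,0]],[[0,0,0],[0,0,0]],[[0,0,0],[0,0,0]],[[0,0,0],[0,0,0]]]'
python3 - <<'E'
from h import *
s=snapshot("scene");np.save("scene.npy",s,allow_pickle=True)
im=cv2.convertScaleAbs(cv2.resize(s["img"][225:300,165:265],(800,600),interpolation=2),alpha=1.7)
o=observe();print(o["ee_pos"]);t=np.radians(8.2)
def draw(pts,c,yaw,z,col):
    R=Ro.from_euler("z",yaw).as_matrix();q=(proj(s,np.array(pts)@R.T+[c[0],c[1],z])-[165,225]+.5)*8
    cv2.polylines(im,[q.astype(int)],True,col,1)
rect=lambda a,b:[[-a,-b,0],[a,-b,0],[a,b,0],[-a,b,0]]
draw(rect(.048,.031),(.585,-.2632),t,.078,(0,255,255))      # seat opening at wall top, scene-frame estimate
draw(rect(.045,.028),o["ee_pos"][:2]+[.001,.001],t,o["ee_pos"][2]+.0313,(0,255,0)) # predicted glass underside
cv2.imwrite("pics/low.png",im[:,:,::-1])
E
```

```text
time_s: 13.38
ee_pos: [0.5866, -0.2654, 0.0566]
ee_rot: [-180.0, 0.1, -171.8]
wrist_force: [-0.2, 0.5, -0.7]
opening: 0.0558
grasp_force: 14.7
[ 0.58657191 -0.26535214  0.05661516]
```

View pics/low.png

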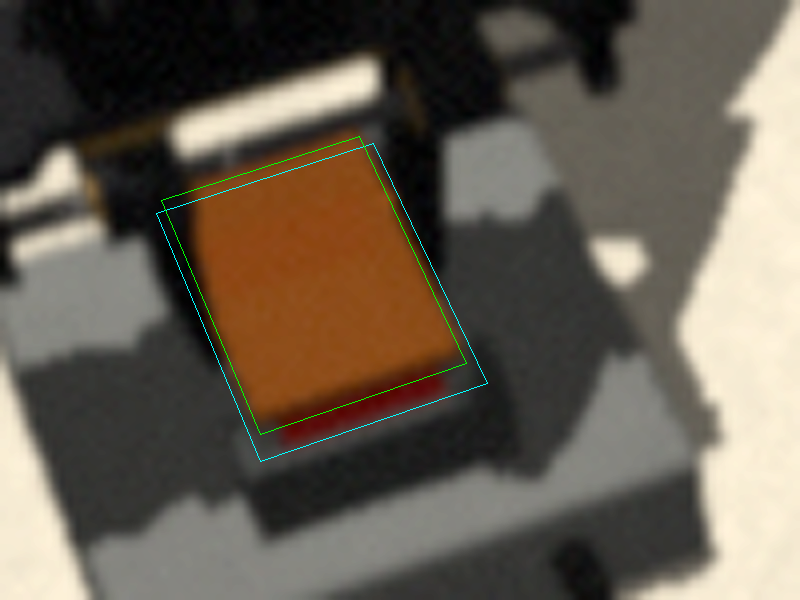

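The glass (amber) sits just inside the seat outline (cyan), with the red bar at (360,410) visible in front of it. After a small correction I'll lower it in short steps and watch the wrist force.

```bash
python3 -m inch '[[[0.8,1.4,0],[0,0,0]],[[0,0,3],[0,0,0]],[[0,0,3],[0,0,0]],[[0,0,2],[0,0,0]],[[0,0,0],[0,0,0]],[[0,0,0],[0,0,0]],[[0,0,0],[0,0,0]]]'|egrep 'pos|wrist|grasp'
python3 -m inch '[[[0,0,1],[0,0,0]],[[0,0,1],[0,0,0]],[[0,0,0],[0,0,0]]]'|egrep 'pos|wrist|grasp'
python3 -m inch '[[[0,0,1],[0,0,0]],[[0,0,0],[0,0,0]],[[0,0,0],[0,0,0]]]'|egrep 'pos|wrist|grasp'
```

```text
ee_pos: [0.5851, -0.2638, 0.0478]
wrist_force: [-0.9, -0.5, -1.4]
grasp_force: 14.7
ee_pos: [0.585, -0.2638, 0.0457]
wrist_force: [-0.9, 0.1, -0.3]
grasp_force: 14.7
ee_pos: [0.5851, -0.2638, 0.0448]
wrist_force: [-0.5, 0.5, -1.4]
grasp_force: 14.7
```

```bash
python3 -m inch '[[[0,0,1],[0,0,0]],[[0,0,0],[0,0,0]],[[0,0,0],[0,0,0]]]'|egrep 'pos|wrist|grasp'
python3 -m inch '[[[0,0,1],[0,0,0]],[[0,0,0],[0,0,0]],[[0,0,0],[0,0,0]]]'|egrep 'pos|wrist|grasp'
python3 -m inch '[[[0,0,1],[0,0,0]],[[0,0,0],[0,0,0]],[[0,0,0],[0,0,0]]]'|egrep 'pos|wrist|grasp'
```

```text
ee_pos: [0.585, -0.2638, 0.0438]
wrist_force: [0.1, 0.6, -0.7]
grasp_force: 14.7
ee_pos: [0.5851, -0.2638, 0.0428]
wrist_force: [0.4, 0.0, -1.1]
grasp_force: 14.7
ee_pos: [0.5851, -0.2638, 0.0418]
wrist_force: [0.2, -0.2, 0.1]
grasp_force: 14.7
```

```bash
python3 -m inch '[[[0,0,1],[0,0,0]],[[0,0,0],[0,0,0]],[[0,0,0],[0,0,0]]]'|egrep 'pos|wrist|grasp'
python3 -m inch '[[[0,0,1],[0,0,0]],[[0,0,0],[0,0,0]],[[0,0,0],[0,0,0]]]'|egrep 'pos|wrist|grasp'
```

```text
ee_pos: [0.585, -0.2638, 0.0408]
wrist_force: [-0.4, 0.5, -0.8]
grasp_force: 14.7
ee_pos: [0.585, -0.2638, 0.0397]
wrist_force: [-1.0, 0.4, -1.1]
grasp_force: 14.7
```

```bash
python3 -m inch '[[[0,0,1],[0,0,0]],[[0,0,0],[0,0,0]],[[0,0,0],[0,0,0]]]'|egrep 'pos|wrist|grasp'
python3 -m inch '[[[0,0,1],[0,0,0]],[[0,0,0],[0,0,0]],[[0,0,0],[0,0,0]]]'|egrep 'pos|wrist|grasp'
```

```text
ee_pos: [0.5852, -0.2639, 0.0393]
wrist_force: [-1.2, 1.1, 2.2]
grasp_force: 14.7
ee_pos: [0.5852, -0.2639, 0.0384]
wrist_force: [-1.9, 0.5, 4.3]
grasp_force: 14.7
```

Contact is at the bar height and the bars are already giving way. I'll keep pressing gently while the glass is held level.

```bash
python3 -m inch '[[[0,0,1],[0,0,0]],[[0,0,0],[0,0,0]],[[0,0,0],[0,0,0]]]'|egrep 'pos|wrist|grasp'
python3 -m inch '[[[0,0,1],[0,0,0]],[[0,0,0],[0,0,0]],[[0,0,0],[0,0,0]]]'|egrep 'pos|wrist|grasp'
python3 -m inch '[[[0,0,1],[0,0,0]],[[0,0,0],[0,0,0]],[[0,0,0],[0,0,0]]]'|egrep 'pos|rot|wrist|grasp'
```

```text
ee_pos: [0.5853, -0.2639, 0.0372]
wrist_force: [-2.4, 0.9, 4.7]
grasp_force: 14.7
ee_pos: [0.5853, -0.2639, 0.036]
wrist_force: [-1.3, 1.6, 4.1]
grasp_force: 14.7
ee_pos: [0.5852, -0.2639, 0.0349]
ee_rot: [-180.0, 0.0, -171.8]
wrist_force: [-1.1, 0.8, 5.3]
grasp_force: 14.7
```

```bash
python3 -m inch '[[[0,0,0.7],[0,0,0]],[[0,0,0],[0,0,0]],[[0,0,0],[0,0,0]]]'|egrep 'pos|wrist|grasp'
python3 -m inch '[[[0,0,0.7],[0,0,0]],[[0,0,0],[0,0,0]],[[0,0,0],[0,0,0]]]'|egrep 'pos|rot|wrist|grasp'
```

```text
ee_pos: [0.5852, -0.2639, 0.0348]
wrist_force: [-2.6, 2.1, 7.2]
grasp_force: 14.7
ee_pos: [0.5853, -0.2639, 0.0348]
ee_rot: [-180.0, 0.0, -171.8]
wrist_force: [-4.2, 2.4, 10.2]
grasp_force: 14.7
```

There is a hard stop at 34.8 mm reported, and the shoulders were predicted at 34.7 mm. Relieving the load, releasing and rising.

```bash
python3 -m inch '[[[0,0,-1],[0,0,0]],[[0,0,0],[0,0,0]],[[0,0,0],[0,0,0]]]'|egrep 'pos|wrist|grasp'
python3 -m inch '[[[0,0,0],[0,0,0]],[[0,0,0],[0,0,0]],[[0,0,0],[0,0,0]],[[0,0,0],[0,0,0]],[[0,0,0],[0,0,0]],[[0,0,0],[0,0,0]],[[0,0,0],[0,0,0]]]' 0.85
python3 -m inch '[[[0,0,-5],[0,0,0]],[[0,0,-10],[0,0,0]],[[0,0,-15],[0,0,0]],[[0,0,-10],[0,0,0]],[[0,0,0],[0,0,0]],[[0,0,0],[0,0,0]]]'
python3 -m inch '[[[0,0,0],[0,0,0]],[[0,0,0],[0,0,0]],[[0,0,0],[0,0,0]],[[0,0,0],[0,0,0]],[[0,0,0],[0,0,0]],[[0,0,0],[0,0,0]],[[0,0,0],[0,0,0]],[[0,0,0],[0,0,0]],[[0,0,0],[0,0,0]],[[0,0,0],[0,0,0]]]' 0
```

```text
ee_pos: [0.5853, -0.2639, 0.0348]
wrist_force: [-2.6, 0.9, 5.9]
grasp_force: 14.7
time_s: 18.35
ee_pos: [0.5851, -0.2638, 0.0343]
ee_rot: [180.0, -0.0, -171.8]
wrist_force: [-0.4, 0.5, -0.0]
opening: 0.0806
grasp_force: 0.0
time_s: 18.85
ee_pos: [0.5863, -0.2645, 0.0767]
ee_rot: [-179.9, 0.2, -171.8]
wrist_force: [-0.5, 0.7, 0.6]
opening: 0.0809
grasp_force: 0.0
time_s: 19.68
ee_pos: [0.5851, -0.2638, 0.0745]
ee_rot: [180.0, 0.0, -171.8]
wrist_force: [0.3, 0.1, 0.2]
opening: 0.0194
grasp_force: 0.0
```

Now a gentle press on the middle with closed fingers, which also checks the height: the glass top at 72 mm should give contact at about 51 mm reported.

```bash
python3 -m inch '[[[0,0,4],[0,0,0]],[[0,0,5],[0,0,0]],[[0,0,4],[0,0,0]],[[0,0,3],[0,0,0]],[[0,0,0],[0,0,0]],[[0,0,0],[0,0,0]],[[0,0,0],[0,0,0]],[[0,0,0],[0,0,0]]]'|egrep 'pos|wrist|open'
python3 -m inch '[[[0,0,1],[0,0,0]],[[0,0,1],[0,0,0]],[[0,0,1],[0,0,0]],[[0,0,0],[0,0,0]],[[0,0,0],[0,0,0]]]'|egrep 'pos|wrist|open'
python3 -m inch '[[[0,0,1],[0,0,0]],[[0,0,0],[0,0,0]],[[0,0,0],[0,0,0]]]'|egrep 'pos|wrist|open'
```

```text
ee_pos: [0.5853, -0.264, 0.0588]
wrist_force: [0.1, 0.6, -0.0]
opening: 0.0006
ee_pos: [0.585, -0.2638, 0.0554]
wrist_force: [-0.4, 0.0, 0.4]
opening: 0.0006
ee_pos: [0.585, -0.2638, 0.0544]
wrist_force: [0.8, 0.3, 0.5]
opening: 0.0002
```

```bash
python3 -m inch '[[[0,0,1],[0,0,0]],[[0,0,1],[0,0,0]],[[0,0,0],[0,0,0]],[[0,0,0],[0,0,0]]]'|egrep 'pos|wrist'
python3 -m inch '[[[0,0,1],[0,0,0]],[[0,0,0],[0,0,0]],[[0,0,0],[0,0,0]]]'|egrep 'pos|wrist'
python3 -m inch '[[[0,0,0.7],[0,0,0]],[[0,0,0],[0,0,0]],[[0,0,0],[0,0,0]]]'|egrep 'pos|wrist'
```

```text
ee_pos: [0.585, -0.2638, 0.0523]
wrist_force: [0.6, 0.5, -0.3]
ee_pos: [0.5851, -0.2638, 0.0514]
wrist_force: [0.9, 0.3, -0.5]
ee_pos: [0.5852, -0.2639, 0.051]
wrist_force: [-0.1, 0.5, 0.8]
```

```bash
python3 -m inch '[[[0,0,0.7],[0,0,0]],[[0,0,0],[0,0,0]],[[0,0,0],[0,0,0]]]'|egrep 'pos|wrist'
python3 -m inch '[[[0,0,0.5],[0,0,0]],[[0,0,0],[0,0,0]],[[0,0,0],[0,0,0]]]'|egrep 'pos|wrist'
```

```text
ee_pos: [0.5852, -0.2639, 0.051]
wrist_force: [-2.1, 1.5, 5.9]
ee_pos: [0.5853, -0.2639, 0.051]
wrist_force: [-2.4, 1.3, 6.8]
```

```bash
python3 -m inch '[[[0,0,0.8],[0,0,0]],[[0,0,0],[0,0,0]],[[0,0,0],[0,0,0]]]'|egrep 'pos|wrist'
python3 -m inch '[[[0,0,-5],[0,0,0]],[[0,0,-20],[0,0,0]],[[0,0,-35],[0,0,0]],[[0,0,-40],[0,0,0]],[[20,20,-20],[0,0,0]],[[20,30,0],[0,0,0]],[[20,36,0],[0,0,0]],[[20,36,0],[0,0,0]],[[20,36,0],[0,0,0]],[[0,20,0],[0,0,0]],[[0,0,0],[0,0,0]],[[0,0,0],[0,0,0]]]'
python3 - <<'E'
from h import *
np.set_printoptions(precision=4,suppress=True)
for n,b in(("top",(400,190,480,270)),("scene",(165,225,265,300))):
    s=snapshot(n)
    for c,r,a in blobs(s,(5,20),b,130,50)[:1]:
        w=unproj(s,r,.072);print(n,c,a,"ctr",unproj(s,c,.072)[0],w.mean(0),np.linalg.norm(np.diff(w,axis=0),axis=1))
    if n=="scene": I=cv2.resize(s["img"][225:300,165:265],(800,600),interpolation=2)
cv2.imwrite("pics/end.png",cv2.convertScaleAbs(I,alpha=1.6)[:,:,::-1])
E
```

```text
ee_pos: [0.5853, -0.2639, 0.051]
wrist_force: [-4.0, 3.0, 10.9]
time_s: 23.6
ee_pos: [0.4607, -0.1014, 0.1689]
ee_rot: [-179.9, 0.1, -171.7]
wrist_force: [0.3, 0.3, -0.5]
opening: 0.0007
grasp_force: 0.0
top [435.984  226.8371] 1035.09375 ctr [ 0.5844 -0.2625  0.072 ] [ 0.5847 -0.263   0.072 ] [0.0593 0.0924 0.0587]
scene [204.3995 263.6053] 765.5625 ctr [ 0.5852 -0.264   0.072 ] [ 0.5837 -0.2639  0.072 ] [0.0587 0.0926 0.0556]
```

View pics/end.png

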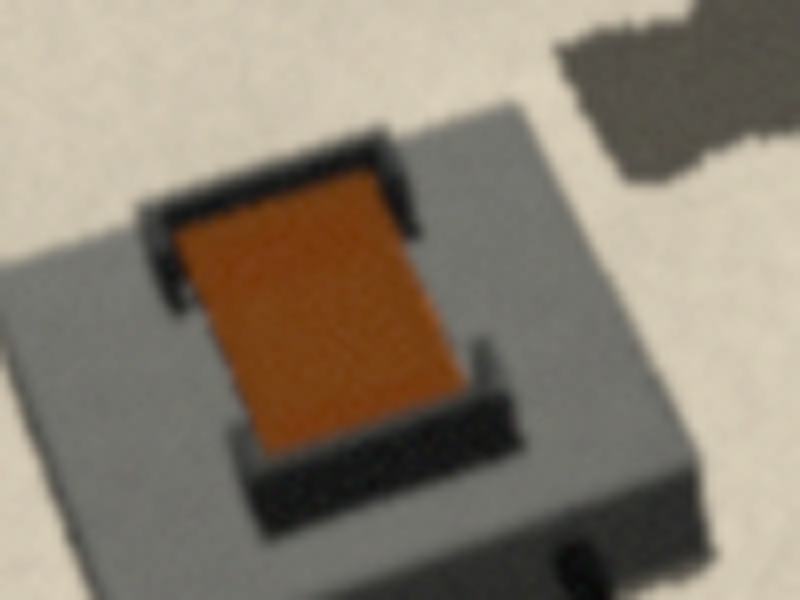

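The glass lies inside all the seat's walls, level and below their tops. Its centre is within about 1 mm of the seat's, and the hand is clear.

```bash
python3 -c "
from station import *
print(finish_job())"
```

```text
the job is handed in; nothing more can be done
None
```

The amber filter is in the lamp seat and the job is handed in: it looks level and home on the shoulders, about 1 mm off centre, held at 14.7 N per pad and pressed at about 11 N, but no verdict was shown.

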